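# Set the marker and find it in the mirror

## Robot

A 6-joint arm with a two-finger parallel gripper is mounted at the origin on the work surface. World frame = base frame: x ahead of the robot, y to its left, z up, the work surface at z = 0. Lengths are in mm, angles in rad, forces in N, time in s.
With the tool pointing down it reaches from about 300 to 775 mm from the base axis. Payload 14.6 kg.
Tool frame: the origin (TCP) lies at the very end of the fingers, on their centre line; the grasp point (between the pads) lies manip.grip_depth behind it (manip.grip_depth is the distance from the TCP to the grasp point, in mm); x points along the fingers, z is the direction in which the jaws open and shut, and the axes are right-handed (so a half turn about x gives the same grasp; the last joint's range is limited). The gripper opens to 94 mm and grips with 3 to 60 N. Pads are 16 mm wide; open, the fingers measure 119 mm over their backs; the gripper's body (75 mm by 177 mm) begins 78 mm behind the grasp point.
Start: joints at [1.221, 0.3, 1.521, -0, 1.321, -0.067], TCP at [153.473, 528.143, 205.446] pointing down, gripper open.
Joint ranges: [-3.03, 3.03], [-0.79, 2.21], [0.23, 2.52], [-1.04, 4.18], [0, 3.07], [-2.55, 2.55]. Speed limits (rad/s): [2.22, 2.22, 2.57, 3.14, 3.14, 3.14].

## Interface

Orientations are given as [roll, pitch, yaw] about the fixed x, y, z axes, in that order (R = Rz(yaw) Ry(pitch) Rx(roll)).
In Python, from cell import manip gives the robot as it stands.
- The arm moves only by the tool step_arm, never from a script. Its argument "commands" is one flat list of numbers, 7 for each row, row after row: the shift along the tool's x, y, z in m, then the turn, a rotation vector about the tool's x, y, z in degrees, then the finger opening in m, from 0 to 0.094. A call has 1 to 5 rows; each row shifts and turns the commanded pose from where the row before left it, along the tool's axes as they then stand; what a row does not reach is not made up. A row lasts 1/8 s, in which the tool goes at most 62.5 mm and 10.7 degrees, less where a joint would pass 70% of its speed; a pose out of reach is approached as far as the arm can. A call with a gripper value outside its range is refused whole. The fingers move at their own pace and stop on an object; "squeeze" is the grip in N (left out, the last holds). Time passes only in rows, so rows that do not move let the fingers close. It gives the time, the measured TCP pose, the force and the opening at its end, in the units of the state.
- manip.read_state(): the state, without advancing time (a new reading comes with each control period).
- manip.camera(name): name is "scene" or "top" or "wrist"; returns the picture (384x512x3 uint8, red, green, blue); there is no depth.
- manip.camera_model(name): a dict with "intrinsics" (3x3 intrinsics, pixels), "origin" and "orientation" of the camera in the world; the wrist camera has in their place "tool_from_camera" (4x4, takes a point from camera to tool coordinates, whose origin is the TCP and whose axes are the tool frame's). Camera axes: x right, y up, looking along -z (the intrinsics and any distortion apply to the point x, -y, -z); pixel columns grow to the right and rows downward; lengths in mm; the calibration is good to about 2 mm. A picture is of the moment at which its call begins: read the wrist's pose just before it. camera_model takes no time and is no camera call.
- manip.sign_off(): hands the job in, once; it reports no verdict.
Trained networks look in the newest picture that a camera, given by its name, has taken for a name from the list of things; names that differ only in an ending like _2 or _b are one class to them, and where a whole thing is asked for, a point or a joint stands for the part that bears it (a point fixed in the world has none). Each returns a list of dicts, best first, with "score" (0 to 1); they miss things now and then, are a little off and sometimes report something else, mostly with a low value. They report only what shows in the picture. A call takes as long as a camera call.
- manip.find_in(thing, camera): "centre" ([row, column] in pixels, amid what is visible of it).
- manip.outline_of(thing, camera): "pixels" (384x512 bool, what is visible of it) and "centre" ([row, column] in pixels, amid what is visible of it).
The state is a dict: "clock": time; "joints": joint angles; "qd": joint speeds; "effort": joint torques, N m; "eef_pos": TCP position; "eef_rot": TCP orientation; "wrist_force": force on the tool from outside, world axes, zero at the start; "moment": the same for the moment, N m; "finger_gap": finger opening in mm.
Only numpy, scipy, OpenCV 4.12 (cv2) and the standard library are available. Lean on these libraries where they do the work, as an engineer would, in place of code of your own. Each camera call takes 0.05 s, during which the arm holds its last target. There are 200 camera calls.

## Task

With the tongs from their stand, take the ball-headed marker pin out of the tray, stand it in the hole of the marker post without your fingers touching it, and put the tongs back upright in their stand. Then turn the sprung mirror by its grip until the small camera facing it would see the marker's ball in the middle of the mirror, and finish while still holding the mirror steady at that angle, because it springs back when let go. Leave the other pins and the clutter where they are.

Things in the scene. Friction and masses are not known exactly. Their poses are not given: they have to be found in the camera images.
- tongs_grip (a point): Steel spring tongs standing tips down in the stand: two parallel flat legs hinged at the top, 122 mm high, 20 mm broad along x, 38 mm wide along this frame's y (in which they close), 42 mm over the round ridges to grip; legs 6 mm thick, open gap 26 mm, 60 g. This point: midway between the ridges, 80 mm above the tips; z up. The frame rides on the -y leg and tilts a little as they close.
- tongs_leg (a joint): Closing angle of the tongs, rad: 0 open, 0.11 when the tips pinch a 14 mm pin, 0.21 shut. A spring keeps them open: squeezed at the ridges they begin to close at about 3 N and need 7 N to reach a 14 mm pin (width there 42 mm open, 38 mm then). A 20 N grip pinches the pin securely; a width of 40 to 41 mm there carries them open.
- stand_floor (a point): Open steel box in which the tongs stand: inside 36 mm (x) by 54 mm (y), floor at this point (centre of the inner floor, 5 mm above the table), rim 45 mm above the table. The tongs stand in it with their y along its y, about 8 mm clear all round. It is fixed; its yaw differs each time.
- marker_mid (a point): The marker pin, white plastic, 51 mm high, about 15 g: straight stem of 14 mm diameter, 37 mm high, with a 16 mm ball on top. This point is on its axis 25 mm above its foot; z up along the pin. It stands loose in the tray, one of four white pins 52 mm apart in a square; only it has a ball (the others: flat top, cone, wider disc).
- marker_ball (a point): Centre of the marker pin's ball, on the pin's axis 43 mm above its foot. This is what the camera must see.
- tray: Shallow fixed steel tray, 130 by 130 mm, 16 mm high, walls and floor 4 mm thick (the pins stand 4 mm above the table). Origin under its centre.
- post_hole (a point): Fixed marker post: a 50 mm square aluminium block, 22 mm thick, on a column with a 68 mm round foot. This point is the centre of the mouth of the hole in its top, 85 mm above the table; z up. Hole 19 mm wide, 12 mm deep: the pin's 14 mm stem stands in it, foot on its bottom, its ball's centre then 31 mm above this point, level with mirror and camera.
- mirror_centre (a point): Centre of the round mirror (about 50 mm diameter, face 114 mm above the table), on the vertical axis about which it turns; fixed, together with the camera, on one black base 330 by 70 mm. This frame's +x points from here to the camera's lens, z up.
- lens (a point): Centre of the front of the small camera's lens: fixed, 200 mm from the mirror's centre, same height, looking straight at it. The camera is a black barrel of 42 mm diameter on a post, top 137 mm above the table.
- mirror_grip (a point): The mirror's grip: an upright black plate on the turning axis above the mirror, 12 mm thick, 40 mm broad, 44 mm high. This point is on the axis 168 mm above the table, 20 mm below the plate's top, 29 mm above the mirror's rim. The frame turns with the mirror: x is where the face looks (and the plate's 12 mm thickness, to be pinched), y along the plate, z up.
- mirror (a joint): Mirror angle, rad: 0 facing the camera squarely (rest), growing clockwise seen from above, stop at 1.2. A weak spring (0.06 N m per rad plus 0.01 N m) turns it back when let go. The ball is seen centred when the face direction halves the horizontal angle between the directions from mirror centre to lens and to ball; the post is always on the clockwise side, angle needed 0.4 to 1.0.
- sight_line (a point): Where the camera looks by way of the mirror: this frame sits at the mirror's centre and its +x points along the camera's line of sight after reflection (z up). A slim 60 mm steel pointer on the column 40 mm above the table, geared to turn twice as far as the mirror, shows this direction. The ball is centred when it lies on this frame's +x axis.
- pin_flat: Another pin in the tray: plain 14 mm stem, 30 mm high, flat top; leave alone. Origin under its foot.
- pin_cone: Another pin in the tray: 14 mm stem with a cone, 46 mm high; leave alone. Origin under its foot.
- pin_disc: Another pin in the tray: 14 mm stem with a 22 mm disc on top, 31 mm high; leave alone. Origin under its foot.
- drops: Bystander: small white bottle, 28 mm diameter, 62 mm high, standing on the table. Origin under it.
- trial_lens: Bystander: black-rimmed lens lying flat, 40 mm diameter, 10 mm high. Origin under it.
- rings: Bystander: orange plastic ring, 84 mm diameter, 50 mm high. Origin under it.
- penlight: Bystander: steel penlight lying on the table, 14 mm thick, 110 mm long. Origin under its middle.
- cup: Bystander: white cup, 66 mm wide, 75 mm high. Origin under it.

How it is judged:
By the outcome, as a careful person would: the job done as asked, in the order asked, and still so for the second after the job is handed in, while the arm keeps its last pose, push and grip.
It also fails if it takes over 58 s, if anything falls off the work surface, if the arm or the gripper's body presses on something with over 40 N, if the wrist force passes 120 N, or if a joint passes its speed limit or range.

## Working session

There is one attempt and no reset: what is moved stays moved. The work goes in short steps, Python scripts to look and compute and a tool call to move; the robot and the scene stay as the last step left them, time stands still between calls to the robot, and variables do not carry over. Pictures are saved under pics/ and viewed, about 8 in all and at most 12, crops included, and the job is handed in when it is done.

Besides the shell and the picture viewer there is one more tool, called after "Call:" as a command line: name --argument value ..., lists and objects as JSON in quotes. step_arm: Moves the arm, as the interface text tells. Its arguments: {"type":"object","properties":{"commands":{"type":"array"},"squeeze":{"type":"number"}},"required":["commands"]}

```bash
ls; mkdir -p pics; cat > h.py <<'E'
import numpy as np, cv2
from cell import manip
from scipy.spatial.transform import Rotation as R
def tool():
    s=manip.read_state(); return np.array(s['eef_pos']),R.from_euler('xyz',s['eef_rot']).as_matrix()
def cam(name,pose=None):
    m=manip.camera_model(name); K=np.array(m['intrinsics'])
    if name=='wrist':
        p,Rt=pose or tool(); T=np.array(m['tool_from_camera']); return K,p+Rt@T[:3,3],Rt@T[:3,:3]
    o=np.array(m['orientation']); 
    return K,np.array(m['origin']),(R.from_euler('xyz',o).as_matrix() if o.shape==(3,) else o)
def proj(c,P):
    K,o,Rc=c; q=(np.atleast_2d(P)-o)@Rc*[1,-1,-1]; u=q@K.T; return u[:,:2]/u[:,2:]  # col,row
def ray(c,rc):
    K,o,Rc=c; d=np.linalg.inv(K)@[rc[1],rc[0],1]; return o,Rc@(d*[1,-1,-1])
def at_z(c,rc,z):
    o,d=ray(c,rc); return o+d*(z-o[2])/d[2]
E
python3 - <<'E'
from h import *
print(manip.grip_depth, manip.read_state())
for n in ['scene','top','wrist']:
    m=manip.camera_model(n); print(n,m)
    im=manip.camera(n); cv2.imwrite(f'pics/{n}0.png',im[:,:,::-1])
    c=cam(n)
    for t in ['tongs_grip','stand_floor','marker_mid','marker_ball','tray','post_hole','mirror_centre','lens','mirror_grip','pin_flat','pin_cone','pin_disc','sight_line','drops','rings','cup','penlight','trial_lens']:
        r=manip.find_in(t,n)[:2]; print(t,[(np.round(x['centre']),round(x['score'],2)) for x in r])
a=cv2.imread('pics/scene0.png');b=cv2.imread('pics/top0.png')
cv2.imwrite('pics/v1.png',cv2.resize(a,(800,600)));cv2.imwrite('pics/v2.png',cv2.resize(b,(800,600)))
E
```

```text
pics
18.8 {'clock': 0.0, 'joints': array([ 1.22138897e+00,  3.00455822e-01,  1.52161129e+00, -1.98301270e-05,
        1.32071222e+00, -6.65933947e-02]), 'qd': array([-0.00027254, -0.00203928, -0.00110713, -0.00039722, -0.00214437,
        0.00127515]), 'effort': array([-1.01110843e-03, -5.31799793e+01, -3.52731085e+01,  7.06894859e-02,
        2.43659673e-02, -1.68386773e-04]), 'eef_pos': array([153.39092128, 527.88644498, 204.88193703]), 'eef_rot': array([ 3.09118364,  1.56960949, -1.90401438]), 'wrist_force': array([-0.43123746, -0.35613018, -0.12448685]), 'moment': array([-0.05555805,  0.0643057 ,  0.0189717 ]), 'finger_gap': 94.07389723471323}
scene {'intrinsics': array([[375.85119656,   0.        , 251.57419941],
       [  0.        , 375.85119656, 192.02392296],
       [  0.        ,   0.        ,   1.        ]]), 'origin': array([ 997.85122954, -496.43989956,  912.51269858]), 'orientation': array([0.69143774, 0.00307809, 0.64761798])}
tongs_grip [(array([248., 116.]), 0.74)]
stand_floor [(array([264., 130.]), 0.82)]
marker_mid [(array([276., 177.]), 0.58)]
marker_ball [(array(
[... 1900 characters left out ...]
255.91643235],
       [  0.        , 336.10508993, 197.24583446],
       [  0.        ,   0.        ,   1.        ]]), 'tool_from_camera': array([[ 4.09628645e-04,  2.59075013e-01, -9.65857117e-01,
        -1.78276485e+02],
       [-2.81512270e-04,  9.65857189e-01,  2.59074913e-01,
         7.61093041e+01],
       [ 9.99999876e-01,  1.65776124e-04,  4.68575566e-04,
        -1.08246861e+00],
       [ 0.00000000e+00,  0.00000000e+00,  0.00000000e+00,
         1.00000000e+00]])}
tongs_grip []
stand_floor []
marker_mid []
marker_ball []
tray []
post_hole []
mirror_centre []
lens []
mirror_grip []
pin_flat []
pin_cone []
pin_disc []
sight_line []
drops []
rings []
cup []
penlight []
trial_lens []
```

View pics/v1.png

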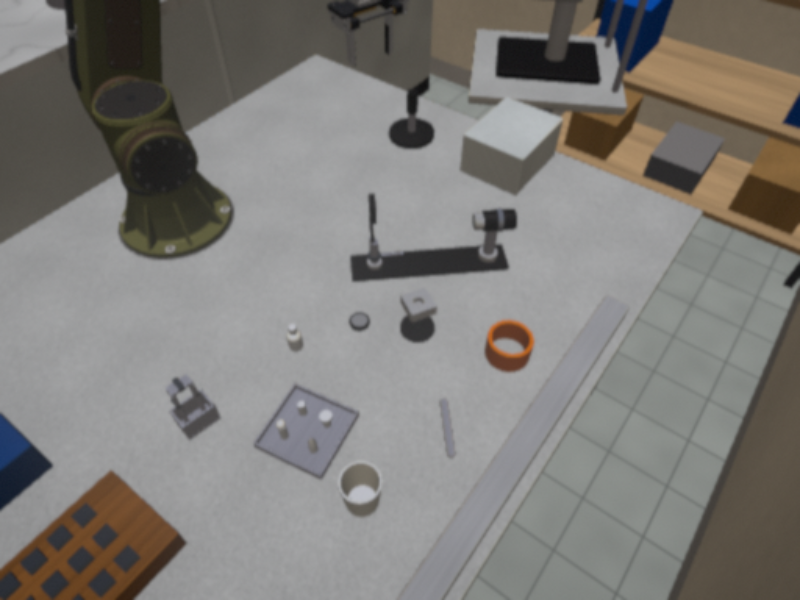

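View pics/v2.png

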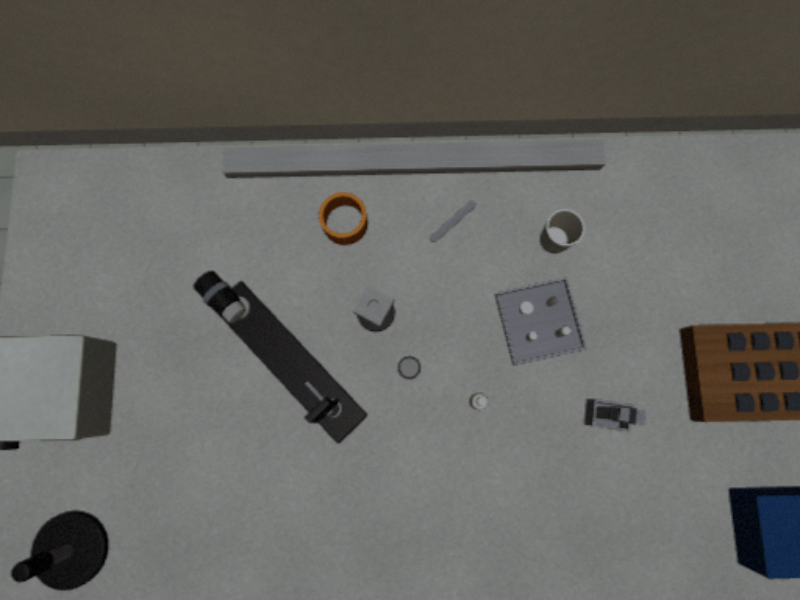

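The scene view shows the tongs in their stand at about (188,400), the tray at (305,430), the post at (418,305) and the mirror and camera on the base at (430,260). The top view shows the tongs at (612,414), the tray at (540,320), the post at (375,305) and the grip at (322,408).

```bash
python3 - <<'E'
from h import *
c=cam('top'); f=0.64
def t(n,col,row,z): print(n,np.round(at_z(c,[row*f,col*f],z)))
t('disc',527,307,33);t('p2',552,300,40);t('p3',532,336,40);t('p4',565,331,40)
for a,b in [(497,293),(567,281),(584,348),(514,363)]: t('tray',a,b,16)
for a,b in [(586,400),(632,403),(630,430),(585,424)]: t('stand',a,b,45)
t('post',374,301,85)
t('grip',322,408,188); t('mircol',335,408,10); t('cam',218,290,125)
for a,b in [(240,283),(366,411),(342,442)]: t('base',a,b,10)
p,Rt=tool(); print(p,Rt)
E
```

```text
disc [ 620. -188.   33.]
p2 [ 630. -230.   40.]
p3 [ 568. -192.   40.]
p4 [ 576. -248.   40.]
tray [ 649. -141.   16.]
tray [ 667. -266.   16.]
tray [ 548. -286.   16.]
tray [ 525. -163.   16.]
stand [ 460. -272.   45.]
stand [ 453. -348.   45.]
stand [ 410. -340.   45.]
stand [ 421. -267.   45.]
post [627.  73.  85.]
grip [459. 143. 188.]
mircol [456. 146.  10.]
cam [643. 315. 125.]
base [679. 315.  10.]
base [450.  93.  10.]
base [400. 134.  10.]
[153.47929055 528.15729691 205.46217003] [[-1.88474110e-05 -9.60272897e-01  2.79062652e-01]
 [ 4.53487730e-05  2.79062651e-01  9.60272896e-01]
 [-9.99999999e-01  3.07538068e-05  3.82875891e-05]]
```

Call:
step_arm --commands '[-0.015,-0.036,-0.042,0,0,0,0.094,-0.015,-0.036,-0.042,0,0,0,0.094,-0.015,-0.036,-0.042,0,0,0,0.094,-0.01,-0.038,-0.044,0,0,0,0.094,-0.005,-0.038,-0.044,0,0,0,0.094]'

```text
clock: 3.48
eef_pos: [270.9, 269.7, 266.1]
eef_rot: [-0.662, 1.569, 0.627]
wrist_force: [1.2, 0.3, -0.6]
finger_gap: 93.8
```

Call:
step_arm --commands '[0,-0.038,-0.044,0,0,0,0.094,0,-0.038,-0.044,0,0,0,0.094,0,-0.038,-0.044,0,0,0,0.094,0,-0.038,-0.044,0,0,0,0.094,0,-0.038,-0.044,0,0,0,0.094]'

```text
clock: 4.1
eef_pos: [392.0, 5.0, 265.8]
eef_rot: [-1.296, 1.57, -0.009]
wrist_force: [0.8, 0.9, 0.2]
finger_gap: 93.8
```

Call:
step_arm --commands '[0,-0.038,-0.044,0,0,0,0.094,0,-0.038,-0.044,0,0,0,0.094,0,-0.038,-0.044,0,0,0,0.094,0,-0.038,-0.044,0,0,0,0.094,0,-0.038,-0.044,0,0,0,0.094]'

```text
clock: 4.72
eef_pos: [513.1, -259.2, 265.5]
eef_rot: [-1.569, 1.57, -0.281]
wrist_force: [0.2, 0.2, 1.0]
finger_gap: 94.0
```

```bash
python3 - <<'E'
from h import *
s=manip.read_state();print(s['joints'],s['eef_pos'],s['eef_rot'])
pose=tool(); np.savez('pose1.npz',p=pose[0],R=pose[1])
im=manip.camera('wrist'); cv2.imwrite('pics/w1.png',im[:,:,::-1]); cv2.imwrite('pics/v3.png',cv2.resize(im[:,:,::-1],(800,600),interpolation=cv2.INTER_CUBIC))
c=cam('wrist',pose)
for t,z in [('tongs_grip',85),('stand_floor',45),('marker_mid',29),('marker_ball',47),('pin_flat',30),('pin_cone',30),('pin_disc',30),('tray',10)]:
    for x in manip.find_in(t,'wrist')[:2]: print(t,round(x['score'],2),np.round(x['centre'],1),np.round(at_z(c,x['centre'],z)))
E
```

```text
[-5.31502581e-01  3.18698724e-01  1.35787373e+00  8.26331016e-05
  1.46469863e+00 -1.81930580e+00] [ 513.10244404 -259.18911507  265.48597321] [-1.5691252   1.57046443 -0.28133071]
stand_floor 0.8 [110.8 202. ] [ 426. -300.   45.]
marker_mid 0.48 [212.8 278.8] [ 575. -248.   29.]
marker_ball 0.68 [215.8 278.7] [ 573. -248.   47.]
pin_flat 0.5 [195.7 312.9] [ 565. -200.   30.]
pin_disc 0.83 [228.5 331.1] [ 614. -188.   30.]
tray 0.66 [215.3 304.1] [ 594. -216.   10.]
```

View pics/v3.png

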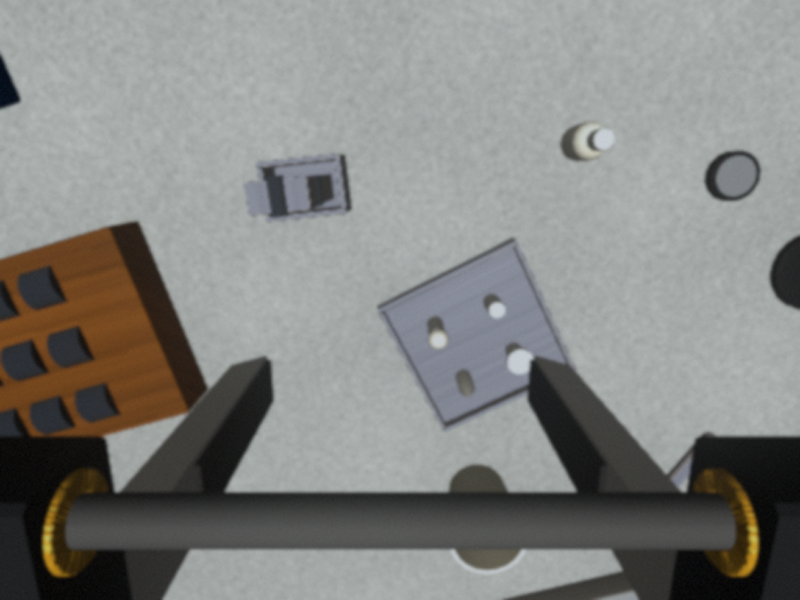

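The wrist view shows the stand with the tongs at about (304,187). The ball-headed pin is at (438,337) in the tray, with the flat pin at (496,308), the disc at (519,360) and the cone near (465,382).

Call:
step_arm --commands '[0.02,0.035,-0.0315,-2.7,0,0,0.094,0.02,0.035,-0.0315,-2.7,0,0,0.094,0.02,0,0,0,0,0,0.094,0,0,0,0,0,0,0.094]'

```text
clock: 5.68
eef_pos: [428.3, -299.6, 205.1]
eef_rot: [1.045, 1.57, 2.427]
wrist_force: [-0.2, 0.1, 0.7]
finger_gap: 94.0
```

```bash
python3 - <<'E'
from h import *
pose=tool(); print(pose); np.savez('pose2.npz',p=pose[0],R=pose[1])
im=manip.camera('wrist'); cv2.imwrite('pics/w2.png',im[:,:,::-1]); 
c=cam('wrist',pose)
for t,z in [('tongs_grip',85),('stand_floor',45),('marker_ball',47),('tray',10)]:
    for x in manip.find_in(t,'wrist')[:2]: print(t,round(x['score'],2),np.round(x['centre'],1),np.round(at_z(c,x['centre'],z)))
cv2.imwrite('pics/v4.png',cv2.resize(im[60:285,90:390,::-1],(800,600),interpolation=cv2.INTER_CUBIC))
E
```

```text
(array([ 428.30004286, -299.58797445,  205.05478819]), array([[-9.76158011e-04, -9.82272346e-01,  1.87456888e-01],
       [ 8.46888732e-04,  1.87456098e-01,  9.82272617e-01],
       [-9.99999165e-01,  1.11760841e-03,  6.48888610e-04]]))
tongs_grip 0.7 [211.6 240.1] [ 443. -318.   85.]
tongs_grip 0.55 [178.5 246.3] [ 413. -307.   85.]
stand_floor 0.84 [177.8 247.3] [ 420. -308.   45.]
marker_ball 0.78 [291.7 326.1] [ 564. -247.   47.]
marker_ball 0.53 [176.2 445.8] [ 456. -109.   47.]
```

View pics/v4.png

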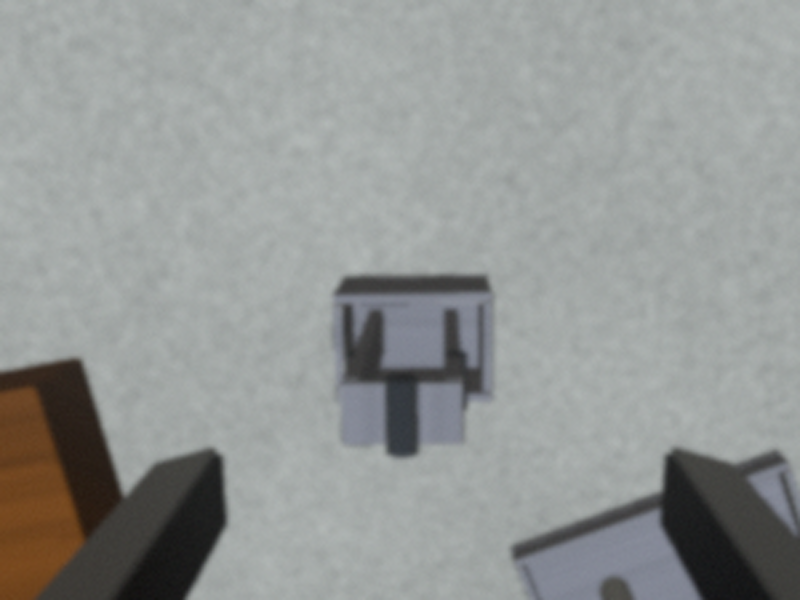

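The stand rim spans (334,290) to (492,400), square with the tool. The tongs' top face is centred at (403,412).

```bash
python3 - <<'E'
from h import *
d=np.load('pose2.npz'); c=cam('wrist',(d['p'],d['R']))
def t(n,x,y,z):
    w=at_z(c,[60+y/2.667,90+x/2.667],z); print(n,np.round(w,1),np.round(d['R'].T@(w-d['p']),1))
t('top',403,412,127);t('tl',342,380,127);t('tr',465,381,127);t('bl',342,445,127);t('br',464,444,127)
t('stand',413,346,45);t('s1',334,292,45);t('s2',492,290,45);t('s3',492,400,45);t('s4',334,400,45)
E
```

```text
top [ 432.5 -313.6  127. ] [ 78.   -6.8 -13. ]
tl [ 419.3 -329.4  127. ] [ 78.    3.2 -31. ]
tr [ 426.5 -293.5  127. ] [78.1  2.9  5.6]
bl [ 439.3 -333.8  127. ] [ 78.  -17.3 -31.6]
br [ 445.9 -297.4  127. ] [ 78.  -17.    5.4]
stand [ 432.1 -313.1   45. ] [160.   -6.5 -12.6]
s1 [ 405.6 -338.6   45. ] [160.   14.8 -42.6]
s2 [ 416.2 -279.1   45. ] [160.1  15.5  17.8]
s3 [ 459.5 -286.7   45. ] [160.  -28.4  18.4]
s4 [ 447.8 -348.    45. ] [160.  -28.4 -44. ]
```

Call:
step_arm --commands '[0,-0.0067,-0.0128,0,0,0,0.094,0.05,0,0,0,0,0,0.094,0.05,0,0,0,0,0,0.07,0.039,0,0,0,0,0,0.06,0,0,0,0,0,0,0.055]'

```text
clock: 6.55
eef_pos: [432.1, -313.8, 64.3]
eef_rot: [1.071, 1.566, 2.453]
wrist_force: [0.5, -0.1, -0.4]
finger_gap: 67.6
```

```bash
python3 - <<'E'
from h import *
s=manip.read_state(); print(s['eef_pos'],s['wrist_force'],s['finger_gap'])
im=manip.camera('wrist'); cv2.imwrite('pics/v5.png',cv2.resize(im[:,:,::-1],(800,600),interpolation=cv2.INTER_CUBIC))
E
```

```text
[ 432.13752425 -313.79322903   64.33816658] [ 0.45751612 -0.13838654 -0.38693744] 67.6227045729255
```

View pics/v5.png

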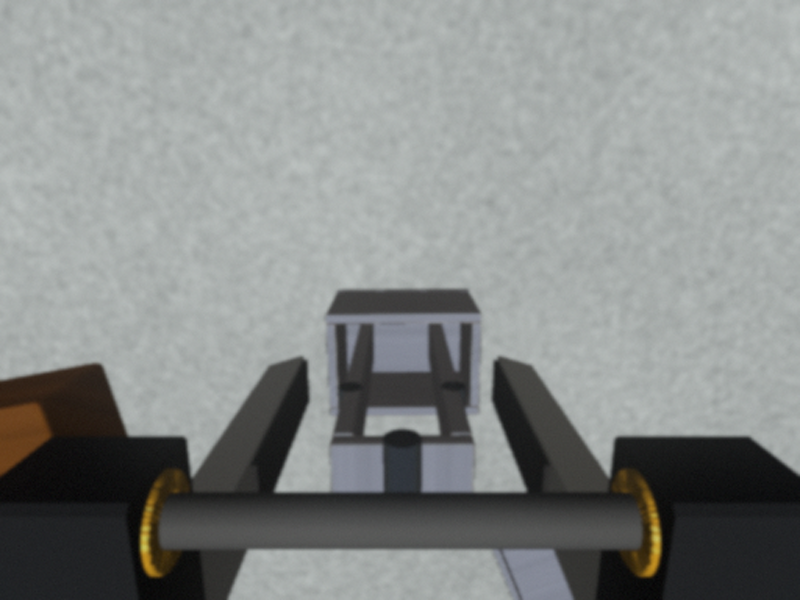

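The tongs (331–473 wide) sit midway between the fingers (inner edges 307 and 493). I close to carry width.

Call:
step_arm --commands '[-0.0015,0,0,0,0,0,0.0405,0,0,0,0,0,0,0.0405,0,0,0,0,0,0,0.0405,0,0,0,0,0,0,0.0405]' --squeeze 20

```text
clock: 7.1
eef_pos: [433.5, -314.7, 69.1]
eef_rot: [-2.215, 1.568, -0.832]
wrist_force: [0.2, -1.9, 7.4]
finger_gap: 40.5
```

Call:
step_arm --commands '[0,0,0,0,0,0,0.0405]'

```text
clock: 7.22
eef_pos: [433.5, -314.7, 69.0]
eef_rot: [-2.209, 1.568, -0.826]
wrist_force: [0.1, -1.8, 7.0]
finger_gap: 40.7
```

```bash
python3 - <<'E'
from h import *
for i in range(3):
    s=manip.read_state(); print(s['eef_pos'],s['wrist_force'],s['finger_gap'],s['joints'])
    im=manip.camera('wrist')
d=tool(); print(d)
cv2.imwrite('pics/w6.png',im[:,:,::-1])
E
```

```text
[ 433.51048288 -314.69587619   69.03955071] [ 0.13144645 -1.79868105  6.97514611] 40.713622835692846 [-6.96126917e-01  4.21444774e-01  1.69890044e+00 -3.78551991e-04
  1.01878754e+00 -2.07820742e+00]
[ 433.48503577 -314.69974442   69.05428068] [ 0.27875208 -1.2726277   6.48213782] 41.11119318946433 [-6.96169457e-01  4.21397264e-01  1.69892990e+00 -3.63580534e-04
  1.01882426e+00 -2.07824720e+00]
[ 433.51997428 -314.68539079   69.06606203] [-0.50697821 -1.57212184  7.30415623] 40.6860091988711 [-6.96111966e-01  4.21398900e-01  1.69889484e+00 -3.51894235e-04
  1.01882039e+00 -2.07824263e+00]
(array([ 433.53754531, -314.69577456,   69.07524972]), array([[ 0.00171719, -0.98228612,  0.18737937],
       [-0.00185871,  0.18737619,  0.98228647],
       [-0.9999968 , -0.00203506, -0.00150402]]))
```

Call:
step_arm --commands '[-0.02,0,0,0,0,0,0.0405,-0.03,0,0,0,0,0,0.0405,-0.03,0,0,0,0,0,0.0405,0,0,0,0,0,0,0.0405]'

```text
clock: 7.88
eef_pos: [433.7, -314.5, 149.9]
eef_rot: [-2.041, 1.567, -0.658]
wrist_force: [0.5, 0.1, -0.7]
finger_gap: 40.7
```

```bash
python3 - <<'E'
from h import *
s=manip.read_state(); print(s['eef_pos'],s['wrist_force'],s['finger_gap'])
d=tool(); np.savez('pose7.npz',p=d[0],R=d[1])
im=manip.camera('wrist')
cv2.imwrite('pics/w7.png',im[:,:,::-1])
c=cam('wrist',d)
for t,z in [('marker_ball',47)]:
    for x in manip.find_in(t,'wrist')[:2]: print(t,round(x['score'],2),np.round(x['centre'],1),np.round(at_z(c,x['centre'],z)))
cv2.imwrite('pics/v6.png',cv2.resize(im[:,:,::-1],(800,600),interpolation=cv2.INTER_CUBIC))
E
```

```text
[ 433.6753026  -314.48431381  149.92572485] [ 0.52797471  0.0562906  -0.73736142] 40.66874988244574
```

View pics/v6.png

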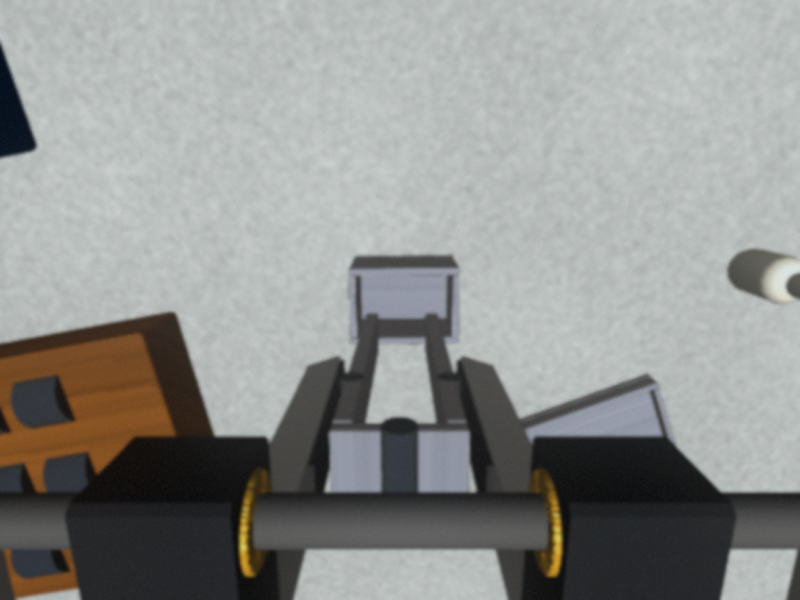

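The tongs are lifted, hanging open between the fingers with tips at about (372,317) and (432,317), and the stand is empty. Next I hover above the marker.

Call:
step_arm --commands '[-0.004,-0.0313,0.0229,0,0,0,0.0405,-0.004,-0.0313,0.0229,0,0,0,0.0405,0,-0.0313,0.0229,0,0,0,0.0405,0,-0.0313,0.0229,0,0,0,0.0405,0,0,0,0,0,0,0.0405]'

```text
clock: 8.6
eef_pos: [574.0, -245.9, 153.7]
eef_rot: [1.227, 1.568, 2.611]
wrist_force: [-0.6, 0.4, -1.0]
finger_gap: 41.2
```

```bash
python3 - <<'E'
from h import *
s=manip.read_state(); print(s['eef_pos'],s['wrist_force'],s['finger_gap'])
d=tool(); np.savez('pose8.npz',p=d[0],R=d[1])
im=manip.camera('wrist')
cv2.imwrite('pics/w8.png',im[:,:,::-1])
c=cam('wrist',d)
for t,z in [('marker_ball',47),('marker_mid',29)]:
    for x in manip.find_in(t,'wrist')[:2]: print(t,round(x['score'],2),np.round(x['centre'],1),np.round(at_z(c,x['centre'],z),1))
# expected tips
for x in (62,64,66):
  P=[d[0]+d[1]@np.array([x,y,z]) for y in (-10,10) for z in(-19,-13,13,19)]
  print(x,np.round((proj(c,P)-[130,100])*3.2).tolist())
cv2.imwrite('pics/v7.png',cv2.resize(im[100:287,130:380,::-1],(800,598),interpolation=cv2.INTER_CUBIC))
E
```

```text
[ 574.0479886  -245.90277227  153.74646742] [-0.63376767  0.36207404 -1.04340516] 41.181300589074894
marker_ball 0.94 [197.7 256.5] [ 574.3 -246.5   47. ]
marker_ball 0.56 [364.8 282.7] [ 751.2 -252.8   47. ]
marker_mid 0.88 [195.5 256.6] [ 577.  -246.9   29. ]
marker_mid 0.32 [ 42.7 145.3] [ 430.8 -313.5   29. ]
62 [[327.0, 400.0], [353.0, 400.0], [463.0, 400.0], [488.0, 400.0], [326.0, 319.0], [352.0, 319.0], [464.0, 319.0], [490.0, 319.0]]
64 [[328.0, 397.0], [353.0, 397.0], [462.0, 397.0], [487.0, 397.0], [326.0, 316.0], [352.0, 316.0], [463.0, 316.0], [489.0, 316.0]]
66 [[328.0, 394.0], [353.0, 394.0], [462.0, 394.0], [487.0, 394.0], [327.0, 314.0], [352.0, 314.0], [463.0, 314.0], [488.0, 314.0]]
```

View pics/v7.png

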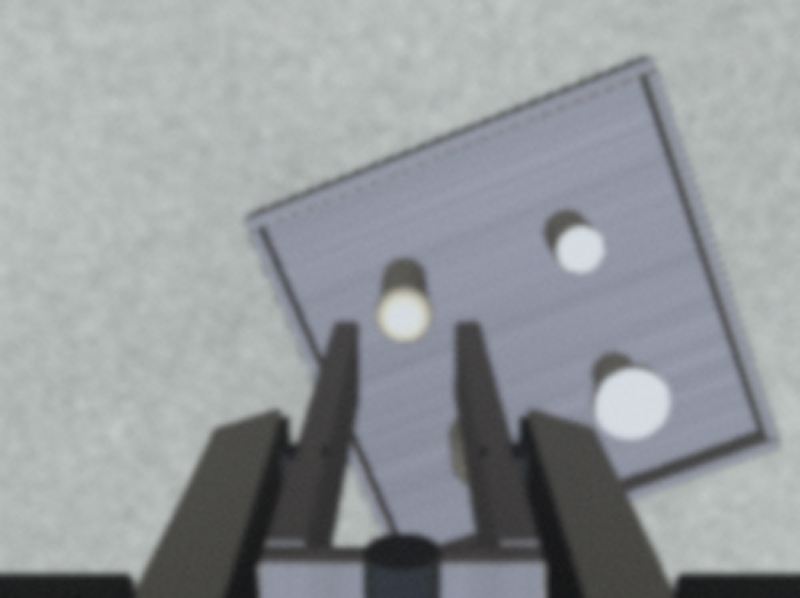

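The ball is at (404,315), centred between the tips at (345,323) and (469,323). The other three pins are clear. I descend and pinch.

Call:
step_arm --commands '[0.022,0,-0.0005,0,0,0,0.0405,0.022,0,0,0,0,0,0.0405,0.022,0,0,0,0,0,0.0405,0,0,0,0,0,0,0.0405]'

```text
clock: 9.25
eef_pos: [571.5, -248.2, 88.4]
eef_rot: [1.306, 1.567, 2.687]
wrist_force: [0.9, 0.2, -0.8]
finger_gap: 41.1
```

Call:
step_arm --commands '[0,0,0,0,0,0,0.038,0,0,0,0,0,0,0.034,0,0,0,0,0,0,0.03,0,0,0,0,0,0,0.03,0,0,0,0,0,0,0.03]' --squeeze 20

```text
clock: 9.88
eef_pos: [573.1, -248.0, 90.1]
eef_rot: [-1.864, 1.571, -0.482]
wrist_force: [0.1, 0.9, 1.3]
finger_gap: 37.2
```

```bash
python3 - <<'E'
from h import *
s=manip.read_state(); print(s['eef_pos'],s['wrist_force'],s['finger_gap'])
im=manip.camera('wrist')
cv2.imwrite('pics/v8.png',cv2.resize(im[100:287,130:380,::-1],(800,598),interpolation=cv2.INTER_CUBIC))
E
```

```text
[ 573.09755589 -248.00579965   90.08077197] [0.10718171 0.94901309 1.33347089] 37.188765731433946
```

View pics/v8.png

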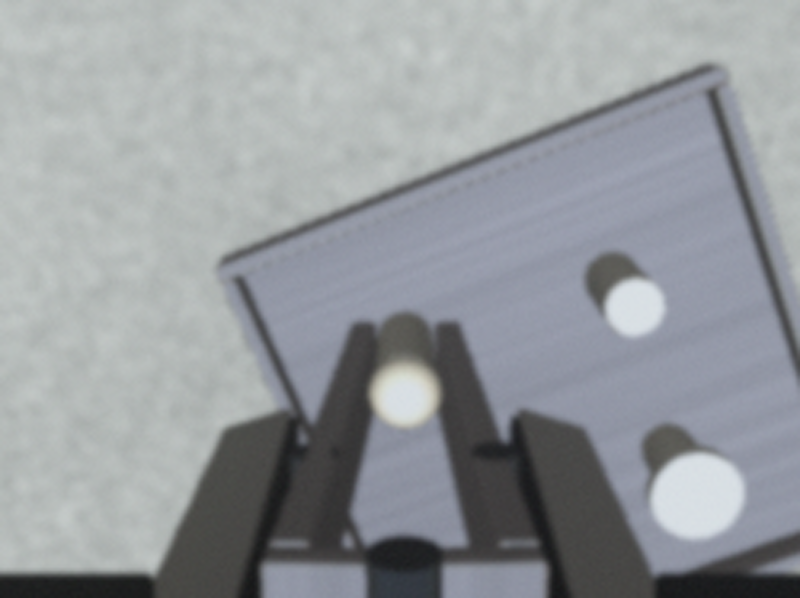

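The pin is held between the tips at (405,350), with the ball at (405,395) just above them. I lift and carry it toward the post, stopping short to measure the hole.

Call:
step_arm --commands '[-0.02,0,0,0,0,0,0.03,-0.03,0,0,0,0,0,0.03,-0.03,0.0,0.02,0,0,0,0.03,-0.02,0.004,0.04,0,0,0,0.03,0,0.004,0.045,0,0,0,0.03]'

```text
clock: 10.55
eef_pos: [585.3, -142.7, 191.6]
eef_rot: [-1.683, 1.568, -0.301]
wrist_force: [0.3, -0.4, -1.2]
finger_gap: 37.6
```

Call:
step_arm --commands '[0,0,0.045,0,0,0,0.03,0,0,0.045,0,0,0,0.03,0,0,0.045,0,0,0,0.03,0,0,0,0,0,0,0.03,0,0,0,0,0,0,0.03]'

```text
clock: 11.18
eef_pos: [610.0, -11.2, 189.8]
eef_rot: [2.249, 1.57, -2.652]
wrist_force: [-0.2, -0.2, -0.8]
finger_gap: 37.7
```

```bash
python3 - <<'E'
from h import *
s=manip.read_state(); print(s['eef_pos'],s['wrist_force'],s['finger_gap'])
d=tool(); np.savez('pose9.npz',p=d[0],R=d[1]); print(d[1])
im=manip.camera('wrist')
cv2.imwrite('pics/w9.png',im[:,:,::-1])
c=cam('wrist',d)
for t,z in [('post_hole',85),('marker_ball',150),('mirror_centre',114),('lens',114),('mirror_grip',168)]:
    for x in manip.find_in(t,'wrist')[:2]: w=at_z(c,x['centre'],z); print(t,round(x['score'],2),np.round(x['centre'],1),np.round(w,1),np.round(d[1].T@(w-d[0]),1))
cv2.imwrite('pics/v9.png',cv2.resize(im[:300,112:,::-1],(800,600),interpolation=cv2.INTER_CUBIC))
E
```

```text
[610.01098062 -11.22771814 189.77086775] [-0.16424844 -0.21583713 -0.82528284] 37.68255610639061
[[-4.04097244e-04 -9.82303398e-01  1.87296211e-01]
 [-2.15573645e-04  1.87296308e-01  9.82303439e-01]
 [-9.99999895e-01  3.56569985e-04 -2.87444646e-04]]
post_hole 0.95 [184.2 342.7] [612.1  63.4  85. ] [104.8  11.9  73.7]
marker_ball 0.81 [218.1 256.5] [606.9 -11.4 150. ] [39.8  3.  -0.7]
mirror_centre 0.83 [ 46.7 455.2] [521.  146.3 114. ] [ 75.8 116.9 138.1]
lens 0.83 [ 45.8 460.5] [521.1 150.  114. ] [ 75.8 117.5 141.7]
```

View pics/v9.png

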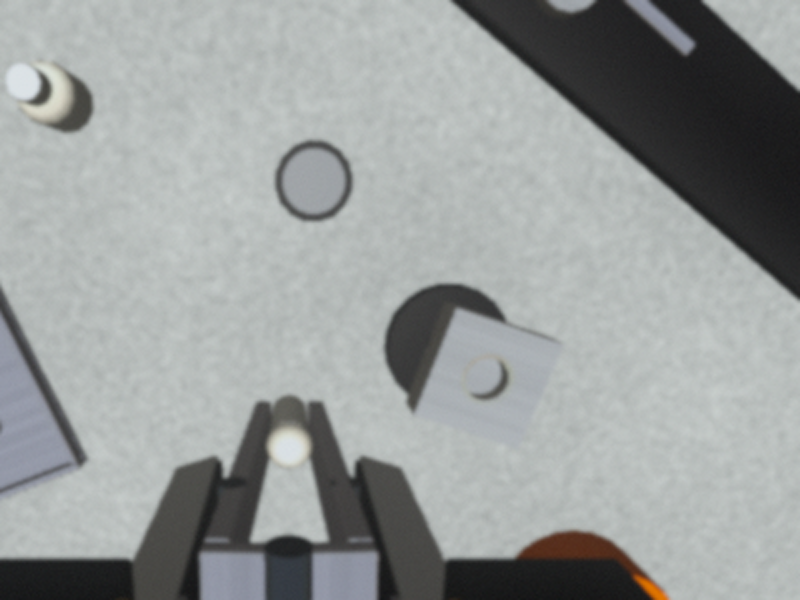

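The hole mouth is at (487,376) in this crop, and the post top's corner diagonals cross there too. The pin hangs straight at (289,400–450).

```bash
python3 - <<'E'
from h import *
d=np.load('pose9.npz'); p,Rt=d['p'],d['R']; c=cam('wrist',(p,Rt))
def t(n,x,y,z):
    w=at_z(c,[y/2,112+x/2],z); print(n,np.round(w,1),np.round(Rt.T@(w-p),1))
t('hole',487,376,85)
for a,b in [(455,306),(562,342),(520,445),(415,408)]: t('corner',a,b,85)
t('ball',289,446,147); t('footfar',289,397,104)
for x,y in [(43,-2),(43,0),(43,2),(86,5),(86,7),(86,9)]: print(x,y,((proj(c,p+Rt@np.array([x,y,0.]))-[112,0])*2).round())
E
```

```text
hole [617.5  73.9  85. ] [104.7   8.6  85. ]
corner [584.8  64.1  85. ] [104.8  38.9  69.3]
corner [608.6 107.   85. ] [104.7  23.5 115.9]
corner [651.7  84.8  85. ] [104.7 -23.  102.1]
corner [625.9  41.3  85. ] [104.8  -5.8  54.6]
ball [611.4 -12.2 147. ] [42.8 -1.6 -0.7]
footfar [605.6 -11.1 104. ] [85.8  4.3 -0.7]
43 -2 [[291. 447.]]
43 0 [[291. 441.]]
43 2 [[291. 436.]]
86 5 [[291. 395.]]
86 7 [[291. 391.]]
86 9 [[291. 386.]]
```

Call:
step_arm --commands '[0,0.0054,0.0429,0,0,0,0.03,0,0.0054,0.0428,0,0,0,0.03,0.008,0,0,0,0,0,0.03,0,0,0,0,0,0,0.03]'

```text
clock: 11.98
eef_pos: [615.3, 74.7, 181.1]
eef_rot: [1.974, 1.569, -2.927]
wrist_force: [-0.1, -0.2, -0.0]
finger_gap: 37.6
```

```bash
python3 - <<'E'
from h import *
s=manip.read_state(); print(s['eef_pos'],s['wrist_force'],s['finger_gap'])
d=tool(); np.savez('pose10.npz',p=d[0],R=d[1]); p,Rt=d; c=cam('wrist',d)
im=manip.camera('wrist')
cv2.imwrite('pics/w10.png',im[:,:,::-1])
cv2.imwrite('pics/v10.png',cv2.resize(im[130:250,176:336,::-1],(800,600),interpolation=cv2.INTER_CUBIC))
k=5
h=np.array([617.5,73.9,85])
print('hole pred',((proj(c,h)-[176,130])*k).round(), Rt.T@(h-p))
for i,a in enumerate(np.linspace(0,6.28,9)[:8]): print(((proj(c,h+9.5*np.array([np.cos(a),np.sin(a),0]))-[176,130])*k).round())
E
```

```text
[615.28447306  74.7231186  181.13275146] [-0.0896874  -0.19615798 -0.03611288] 37.62839207228789
hole pred [[404. 365.]] [96.12980304 -2.45726219 -0.33884582]
[[415. 417.]]
[[450. 395.]]
[[459. 355.]]
[[436. 320.]]
[[394. 312.]]
[[358. 335.]]
[[349. 375.]]
[[373. 409.]]
```

View pics/v10.png

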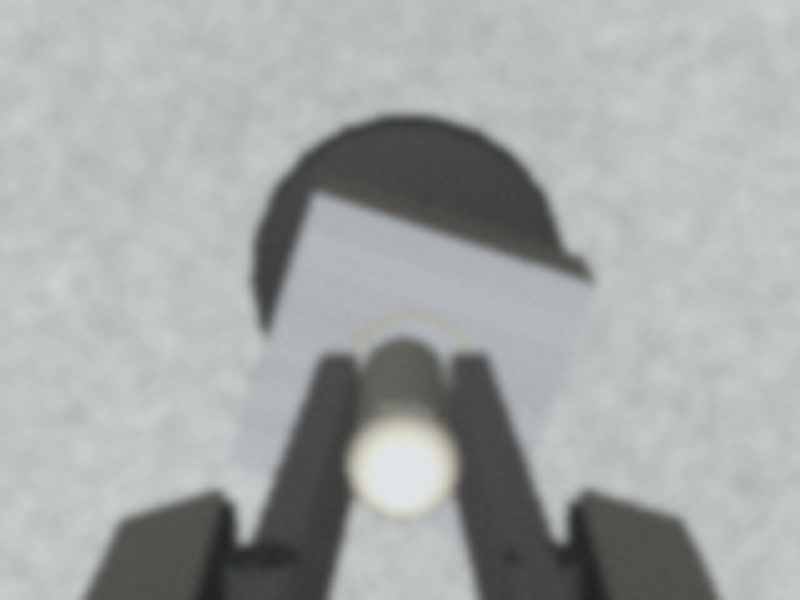

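The arc of the hole shows around (405,312), matching my prediction. The pin's foot far edge is at (403,338).

```bash
python3 - <<'E'
from h import *
d=np.load('pose10.npz'); p,Rt=d['p'],d['R']; c=cam('wrist',(p,Rt))
for x,y in [(86,2.5),(86,3.5),(86,4.5),(86,5.5),(43,-3.5),(43,-2.5),(43,-1.5)]: print(x,y,((proj(c,p+Rt@np.array([x,y,-.3]))-[176,130])*5).round())
E
```

```text
86 2.5 [[405. 353.]]
86 3.5 [[405. 347.]]
86 4.5 [[405. 341.]]
86 5.5 [[405. 335.]]
43 -3.5 [[405. 477.]]
43 -2.5 [[405. 470.]]
43 -1.5 [[405. 464.]]
```

Call:
step_arm --commands '[0.008,-0.0004,0.0003,0,0,0,0.03,0.006,0,0,0,0,0,0.03,0,0,0,0,0,0,0.03]'

```text
clock: 12.4
eef_pos: [615.8, 75.3, 167.2]
eef_rot: [1.861, 1.57, -3.04]
wrist_force: [-1.1, -0.2, -0.2]
finger_gap: 37.0
```

Call:
step_arm --commands '[0.004,0,0,0,0,0,0.03,0.0035,0,0,0,0,0,0.03,0,0,0,0,0,0,0.03]'

```text
clock: 12.78
eef_pos: [615.9, 75.7, 160.1]
eef_rot: [1.858, 1.57, -3.043]
wrist_force: [0.0, -0.2, -1.2]
finger_gap: 37.2
```

Call:
step_arm --commands '[0.001,0,0,0,0,0,0.03,0.001,0,0,0,0,0,0.03,0,0,0,0,0,0,0.03]'

```text
clock: 13.15
eef_pos: [616.1, 75.7, 158.5]
eef_rot: [-1.43, 1.571, -0.048]
wrist_force: [-0.3, -0.3, -1.0]
finger_gap: 37.5
```

Call:
step_arm --commands '[0.001,0,0,0,0,0,0.03,0.001,0,0,0,0,0,0.03,0,0,0,0,0,0,0.03]'

```text
clock: 13.52
eef_pos: [616.0, 75.7, 156.3]
eef_rot: [1.913, 1.571, -2.987]
wrist_force: [0.3, -0.4, -0.0]
finger_gap: 37.4
```

```bash
python3 - <<'E'
from h import *
s=manip.read_state(); print(s['eef_pos'],s['wrist_force'],s['finger_gap'])
d=tool(); np.savez('pose11.npz',p=d[0],R=d[1]); p,Rt=d; c=cam('wrist',d)
im=manip.camera('wrist')
cv2.imwrite('pics/w11.png',im[:,:,::-1])
cv2.imwrite('pics/v11.png',cv2.resize(im[130:250,176:336,::-1],(800,600),interpolation=cv2.INTER_CUBIC))
E
```

```text
[615.99137868  75.6731302  156.29674241] [ 0.30842841 -0.36597078 -0.0475503 ] 37.356327733023484
```

Call:
step_arm --commands '[0.001,0,0,0,0,0,0.03,0.001,0,0,0,0,0,0.03,0,0,0,0,0,0,0.03]'

```text
clock: 13.95
eef_pos: [616.0, 75.7, 154.3]
eef_rot: [1.995, 1.571, -2.906]
wrist_force: [0.7, -0.3, -0.8]
finger_gap: 37.2
```

View pics/v11.png

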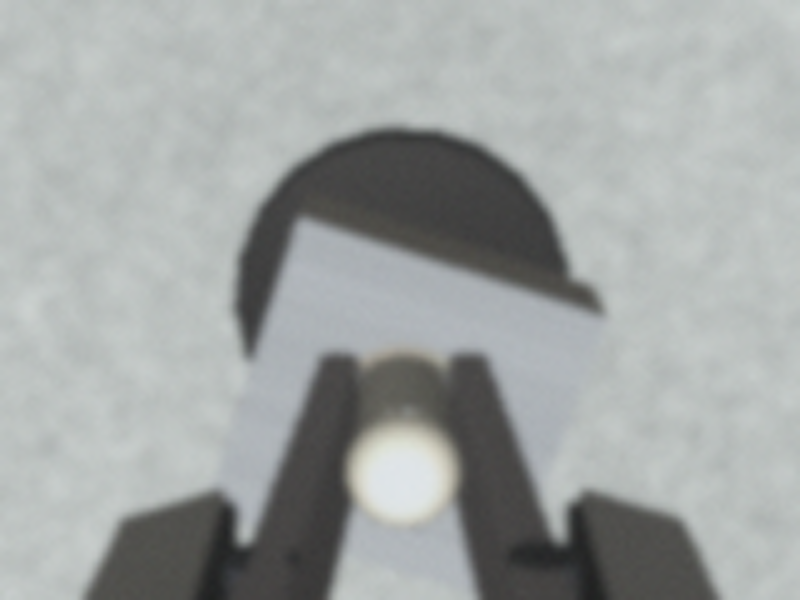

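Call:
step_arm --commands '[0.001,0,0,0,0,0,0.03,0.001,0,0,0,0,0,0.03,0,0,0,0,0,0,0.03]'

```text
clock: 14.32
eef_pos: [616.0, 75.7, 152.3]
eef_rot: [1.588, 1.571, 2.97]
wrist_force: [-0.9, -0.5, -0.0]
finger_gap: 37.1
```

```bash
python3 - <<'E'
from h import *
s=manip.read_state(); print(s['eef_pos'],s['wrist_force'],s['finger_gap'])
p,Rt=d=tool(); c=cam('wrist',d)
im=manip.camera('wrist')
a=cv2.imread('pics/w11.png')[:,:,::-1]
a0=cv2.imread('pics/w9.png')[:,:,::-1]
for I in(a0,a,im): # ball bright blob location
    m=((I.min(2)>195)).astype(np.uint8); m[:200]=0; m[240:]=0; m[:,:235]=0; m[:,278:]=0
    ys,xs=np.nonzero(m); print(len(ys),ys.mean(),xs.mean(),xs.min(),xs.max(),ys.min(),ys.max())
cv2.imwrite('pics/w12.png',im[:,:,::-1])
E
```

```text
[616.0162954   75.69149929 152.32846462] [-0.87836879 -0.50153046 -0.0381933 ] 37.13672271846089
203 224.01970443349754 255.94581280788177 248 264 216 231
228 225.359649122807 256.0043859649123 248 264 217 233
231 227.6103896103896 256.0 248 264 220 236
```

The pin is in the hole, with the hole's rim around the stem at (405,350). In successive pictures the ball has moved up relative to the tips, so the foot rests on the hole's bottom. I release and rise.

Call:
step_arm --commands '[0,0,0,0,0,0,0.039,0,0,0,0,0,0,0.0405,0,0,0,0,0,0,0.0405,-0.01,0,0,0,0,0,0.0405,-0.03,0,0,0,0,0,0.0405]'

```text
clock: 15.0
eef_pos: [615.5, 75.6, 192.3]
eef_rot: [1.823, 1.568, -3.078]
wrist_force: [0.5, -0.3, -0.4]
finger_gap: 40.5
```

Call:
step_arm --commands '[-0.03,0,0,0,0,0,0.0405,0,0,0,0,0,0,0.0405]'

```text
clock: 15.25
eef_pos: [616.9, 75.7, 225.3]
eef_rot: [-1.322, 1.566, 0.061]
wrist_force: [-0.7, -0.6, -0.7]
finger_gap: 40.6
```

```bash
python3 - <<'E'
from h import *
s=manip.read_state(); print(s['eef_pos'],s['wrist_force'],s['finger_gap'])
d=tool(); np.savez('pose13.npz',p=d[0],R=d[1]); c=cam('wrist',d)
im=manip.camera('wrist'); cv2.imwrite('pics/w13.png',im[:,:,::-1])
for t,z in [('marker_ball',116),('marker_mid',98)]:
    for x in manip.find_in(t,'wrist')[:2]: w=at_z(c,x['centre'],z); print(t,round(x['score'],2),np.round(x['centre'],1),np.round(w,1),np.round(d[1].T@(w-d[0]),1))
v=np.hstack([cv2.resize(im[80:280,156:356,::-1],(600,600),interpolation=cv2.INTER_CUBIC)])
cv2.imwrite('pics/v13.png',v)
E
```

```text
[616.90440883  75.73293185 225.28469645] [-0.73361016 -0.62612276 -0.6856528 ] 40.59224014603061
marker_ball 0.87 [195.  255.5] [616.   74.5 116. ] [109.3   1.1  -1.5]
marker_ball 0.36 [279.2 256.6] [697.4  60.  116. ] [109.7 -81.5  -0.5]
marker_mid 0.7 [196.2 253.6] [621.5  71.6  98. ] [127.3  -4.7  -3.3]
marker_mid 0.39 [ 83.6 387.4] [544.5 204.   98. ] [127.   95.8 112.2]
```

View pics/v13.png

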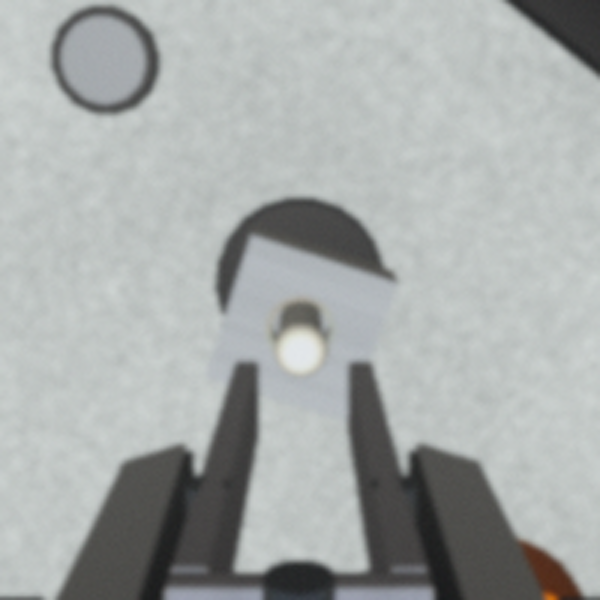

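The marker stands upright in the post hole, with the ball at (302,350) and the tongs clear and open. That was my 12th picture, so from here I check by numbers. I carry the tongs back to the stand.

Call:
step_arm --commands '[0,0.0134,-0.0522,0,0,0,0.0405,0,0.0134,-0.0522,0,0,0,0.0405,0,0.0134,-0.0522,0,0,0,0.0405,0,0.0134,-0.0522,0,0,0,0.0405,0,0.0134,-0.0522,0,0,0,0.0405]'

```text
clock: 16.02
eef_pos: [500.0, -169.4, 221.4]
eef_rot: [1.378, 1.569, 2.761]
wrist_force: [-0.2, 0.0, -0.2]
finger_gap: 40.7
```

Call:
step_arm --commands '[0.01,0.0134,-0.0522,0,0,0,0.0405,0.025,0.0134,-0.0522,0,0,0,0.0405,0.03,0.0134,-0.0522,0,0,0,0.0405,0,0,0,0,0,0,0.0405,0,0,0,0,0,0,0.0405]'

```text
clock: 16.65
eef_pos: [432.5, -314.1, 157.0]
eef_rot: [0.915, 1.57, 2.297]
wrist_force: [1.1, 0.3, -0.9]
finger_gap: 40.4
```

```bash
python3 - <<'E'
from h import *
s=manip.read_state(); print(s['eef_pos'],s['wrist_force'],s['finger_gap'])
p,Rt=d=tool(); np.savez('pose14.npz',p=p,R=Rt); q=np.load('pose7.npz')
print(Rt, 'tool delta',Rt.T@(q['p']-p), 'rot deg',np.degrees(R.from_matrix(Rt.T@q['R']).as_rotvec()))
im=manip.camera('wrist'); cv2.imwrite('pics/w14.png',im[:,:,::-1])
# image shift vs reference taken at lift-off (same place)
a=cv2.imread('pics/w7.png',0)[150:235,180:340].astype(np.float32); b=cv2.cvtColor(im,cv2.COLOR_RGB2GRAY)[150:235,180:340].astype(np.float32)
print(cv2.phaseCorrelate(a,b,cv2.createHanningWindow((160,85),cv2.CV_32F)))
c=cam('wrist',d)
for x in manip.find_in('stand_floor','wrist')[:2]: print(round(x['score'],2),x['centre'],at_z(c,x['centre'],45))
E
```

```text
[ 432.45933929 -314.07367314  157.0336102 ] [ 1.06507018  0.33963362 -0.85030368] 40.37849391556034
[[-6.72365290e-04 -9.82206206e-01  1.87804463e-01]
 [ 7.57502248e-04  1.87803951e-01  9.82206242e-01]
 [-9.99999487e-01  8.02663688e-04  6.17750551e-04]] tool delta [ 7.10675308 -1.27715189 -0.17936139] rot deg [-0.02485125  0.1311756  -0.23470726]
((-0.3572577468283953, -0.010081983997004329), 0.968813008732266)
0.66 [187.2, 258.0] [ 425.07887198 -311.86270464   45.        ]
```

Call:
step_arm --commands '[0.025,-0.0006,0,0,0,0,0.0405,0.025,0,0,0,0,0,0.0405,0.02,0,0,0,0,0,0.0405,0.012,0,0,0,0,0,0.0405,0,0,0,0,0,0,0.0405]'

```text
clock: 17.38
eef_pos: [433.3, -314.0, 75.3]
eef_rot: [1.084, 1.57, 2.467]
wrist_force: [0.2, -0.4, -0.6]
finger_gap: 40.0
```

Call:
step_arm --commands '[0.003,0,0,0,0,0,0.0405,0.0025,0,0,0,0,0,0.0405,0,0,0,0,0,0,0.0405]'

```text
clock: 17.75
eef_pos: [433.1, -314.6, 70.1]
eef_rot: [-2.197, 1.571, -0.814]
wrist_force: [-0.9, 0.4, -0.2]
finger_gap: 40.8
```

Call:
step_arm --commands '[0.001,0,0,0,0,0,0.0405,0.001,0,0,0,0,0,0.0405,0.0,0,0,0,0,0,0.0405,0,0,0,0,0,0,0.0405]'

```text
clock: 18.25
eef_pos: [433.2, -314.6, 68.1]
eef_rot: [-1.887, 1.57, -0.504]
wrist_force: [0.5, 1.1, 4.0]
finger_gap: 40.6
```

Contact with the floor (+4 N). I open slowly, then rise.

Call:
step_arm --commands '[0,0,0,0,0,0,0.042,0,0,0,0,0,0,0.046,0,0,0,0,0,0,0.06,0,0,0,0,0,0,0.08,0,0,0,0,0,0,0.08]'

```text
clock: 18.88
eef_pos: [433.0, -314.6, 67.9]
eef_rot: [1.204, 1.571, 2.586]
wrist_force: [-0.5, -0.5, 0.9]
finger_gap: 72.5
```

Call:
step_arm --commands '[-0.04,0,0,0,0,0,0.08,-0.05,0,0,0,0,0,0.08,-0.05,0,0,0,0,0,0.08,0,0,0,0,0,0,0.08]'

```text
clock: 19.38
eef_pos: [434.1, -315.4, 211.6]
eef_rot: [-2.083, 1.564, -0.701]
wrist_force: [0.1, 0.4, -1.5]
finger_gap: 79.9
```

```bash
python3 - <<'E'
from h import *
s=manip.read_state(); print(s['eef_pos'],s['wrist_force'],s['finger_gap'],s['joints'])
p,Rt=d=tool(); c=cam('wrist',d); np.savez('pose15.npz',p=p,R=Rt)
im=manip.camera('wrist'); cv2.imwrite('pics/w15.png',im[:,:,::-1])
# warp the w2 (before) picture expected: compare top-face pixels
d2=np.load('pose2.npz'); c2=cam('wrist',(d2['p'],d2['R'])); a=cv2.imread('pics/w2.png',0)
b=cv2.cvtColor(im,cv2.COLOR_RGB2GRAY)
P=np.array([432.4,-313.4,127.])
def corners(dx,c,z=127):
    return proj(c,[P+d2['R']@np.array([0,y,zz]) for y in(-10,10) for zz in(-19,19)])
M=cv2.getPerspectiveTransform(corners(0,c2).astype(np.float32),corners(0,c).astype(np.float32))
w=cv2.warpPerspective(a,M,(512,384)).astype(np.uint8)
k=corners(0,c2); print(k.round(), corners(0,c).round())
x0,y0=np.floor(corners(0,c).min(0)).astype(int)-2; x1,y1=np.ceil(corners(0,c).max(0)).astype(int)+2
r=cv2.matchTemplate(b[y0-20:y1+20,x0-20:x1+20],w[y0:y1,x0:x1],cv2.TM_CCOEFF_NORMED); _,m,_,l=cv2.minMaxLoc(r); print('match',m,np.array(l)-20,'px; mm/px',(c[1][2]-127)/336)
t=cam('top'); it=manip.camera('top'); cv2.imwrite('pics/top15.png',it[:,:,::-1])
for n in ['tongs_grip','stand_floor']:
  for x in manip.find_in(n,'wrist')[:2]: print(n,round(x['score'],2),x['centre'],at_z(c,x['centre'],127 if n[0]=='t' else 45).round(1))
E
```

```text
[ 434.1205467  -315.40553927  211.63323084] [ 0.12953981  0.44259308 -1.53225119] 79.85122459797684 [-6.96562307e-01  2.61146558e-01  1.55590531e+00 -2.85679993e-05
  1.31789154e+00 -2.07883684e+00]
[[218. 226.]
 [265. 226.]
 [217. 202.]
 [265. 202.]] [[236. 213.]
 [283. 213.]
 [236. 189.]
 [283. 189.]]
match 0.9349088668823242 [1 1] px; mm/px 0.7811558005948437
tongs_grip 0.58 [195.4, 259.8] [ 427.8 -312.4  127. ]
stand_floor 0.83 [165.9, 261.1] [ 418.7 -308.7   45. ]
stand_floor 0.33 [199.2, 259.9] [ 453.7 -316.6   45. ]
```

Tongs are back in the stand within about 1 mm of their original spot. Now I turn and go above the mirror.

Call:
step_arm --commands '[-0.015,0,0,9,0,0,0.06,-0.015,0,0,9,0,0,0.06,-0.015,0,0,9,0,0,0.06,-0.014,0,0,9,0,0,0.06,0,0.032,0.0404,0,0,0,0.06]'

```text
clock: 20.2
eef_pos: [440.3, -264.6, 266.0]
eef_rot: [1.958, 1.569, 2.707]
wrist_force: [0.6, 0.6, -0.0]
finger_gap: 59.8
```

Call:
step_arm --commands '[0,0.032,0.0404,0,0,0,0.06,0,0.032,0.0404,0,0,0,0.06,0,0.032,0.0404,0,0,0,0.06,0,0.032,0.0404,0,0,0,0.06,0,0.032,0.0404,0,0,0,0.06]'

```text
clock: 20.82
eef_pos: [478.1, -7.0, 265.7]
eef_rot: [2.318, 1.569, 3.072]
wrist_force: [0.6, -0.3, 0.2]
finger_gap: 60.0
```

Call:
step_arm --commands '[0,0.032,0.0404,0,0,0,0.06,0,0.032,0.0404,0,0,0,0.06,0,0.032,0.0404,0,0,0,0.06,0,0.032,0.0404,0,0,0,0.06,0,0,0,0,0,0,0.06]'

```text
clock: 21.45
eef_pos: [508.1, 197.8, 264.9]
eef_rot: [2.598, 1.568, -2.928]
wrist_force: [-1.0, -1.3, 0.1]
finger_gap: 59.7
```

```bash
python3 - <<'E'
from h import *
s=manip.read_state(); print(s['eef_pos'],s['wrist_force'],s['finger_gap'],s['joints'])
p,Rt=d=tool(); c=cam('wrist',d); np.savez('pose16.npz',p=p,R=Rt); print(Rt)
im=manip.camera('wrist'); cv2.imwrite('pics/w16.png',im[:,:,::-1])
for n,z in [('mirror_grip',188),('mirror_grip',168),('mirror_centre',114),('lens',114),('sight_line',40),('post_hole',85),('marker_ball',116)]:
  for x in manip.outline_of(n,'wrist')[:2]:
    ys,xs=np.nonzero(x['pixels']); r=cv2.minAreaRect(np.stack([xs,ys],1).astype(np.float32)) if len(ys) else None
    print(n,round(x['score'],2),len(ys),np.round(x['centre'],1),at_z(c,x['centre'],z).round(1),np.round(r[0]),np.round(r[1]),round(r[2]))
g=im.max(2); m=(g<45).astype(np.uint8)
n,l,st,ce=cv2.connectedComponentsWithStats(m); print([(s.tolist(),ce[i].round().tolist()) for i,s in enumerate(st) if s[4]>300])
# coarse ascii
sm=cv2.resize(cv2.cvtColor(im,cv2.COLOR_RGB2GRAY),(128,64),interpolation=cv2.INTER_AREA)
for row in sm: print(''.join(' .:-=+*#%@'[v*10//256] for v in row))
E
```

```text
[508.07666191 197.78899781 264.93860322] [-0.98826473 -1.29702298  0.07466218] 59.694296617150115 [ 3.03921697e-01  2.52342005e-01  1.44350124e+00  2.79490842e-04
  1.44882725e+00 -4.53591892e-01]
[[-3.01980114e-03 -6.87089648e-01  7.26566374e-01]
 [-6.56386746e-04  7.26570893e-01  6.87091193e-01]
 [-9.99995225e-01  1.59797023e-03 -2.64509615e-03]]
mirror_grip 0.96 1652 [192.8 176.8] [454.5 161.7 188. ] [177. 193.] [68. 34.] 90
mirror_grip 0.96 1652 [192.8 176.8] [454.4 154.7 168. ] [177. 193.] [68. 34.] 90
mirror_centre 0.66 17259 [169.8 308.6] [534.  243.6 114. ] [320. 182.] [ 87. 319.] 90
lens 0.65 17538 [171.5 310.8] [536.8 244.  114. ] [320. 182.] [ 88. 319.] 90
sight_line 0.61 416 [170.7 215.5] [470.1 163.2  40. ] [217. 173.] [58. 20.] 13
post_hole 0.89 2312 [287.9 249.9] [592.1  95.5  85. ] [252. 286.] [57. 49.] 90
marker_ball 0.49 99 [309.3 253.5] [601.2  92.5 116. ] [252. 310.] [ 8. 11.] 90
[([0, 0, 512, 384, 179549], [255.0, 180.0]), ([166, 159, 20, 63, 567], [179.0, 190.0]), ([404, 165, 35, 22, 346], [422.0, 172.0]), ([123, 238, 79, 83, 1223], [180.0, 288.0]), ([311, 239, 79, 82, 1101], [333.0, 289.0]), ([0, 281, 145, 103, 6257], [78.0, 317.0]), ([368, 281, 144, 103, 6296], [434.0, 317.0])]<stdin>:13: RuntimeWarning: overflow encountered in scalar multiply
Traceback (most recent call last):
OverflowError: Python integer 256 out of bounds for uint8
```

```bash
python3 - <<'E'
from h import *
d=np.load('pose16.npz'); c=cam('wrist',(d['p'],d['R'])); im=cv2.imread('pics/w16.png')
# rectify to z plane
def rect(z,x0=380,y0=70,w=330,h=330):
    W=np.array([[x0,y0,z],[x0+w,y0,z],[x0+w,y0+h,z],[x0,y0+h,z]],float)
    M=cv2.getPerspectiveTransform(proj(c,W).astype(np.float32),np.float32([[0,0],[w,0],[w,h],[0,h]]))
    return cv2.warpPerspective(im,M,(w,h))
for z in (5,10):
    g=rect(z).max(2)
    # sample perpendicular profiles along guessed axis
    a=np.radians(43.3); u=np.array([np.cos(a),np.sin(a)]); n=np.array([-u[1],u[0]]); o=np.array([457-380,145-70.])
    L=[];Rr=[]
    for s in np.arange(20,150,3):
        t=np.arange(-60,60,.5); q=o+s*u+t[:,None]*n
        v=cv2.remap(g,q[:,0].astype(np.float32)[None],q[:,1].astype(np.float32)[None],cv2.INTER_LINEAR)[0].astype(int)
        k=np.where(np.diff((v<90).astype(int))!=0)[0]
        if s%30==20: print(s,t[k])
        lo=[t[i] for i in k if v[i]>=90 and t[i]<-15]; hi=[t[i] for i in k if v[i]<90 and t[i]>15]
        if lo: L.append((s,lo[-1] if 0 else lo[0]))
        if hi: Rr.append((s,hi[-1]))
    for e in (L,Rr):
        e=np.array(e); f=np.polyfit(e[:,0],e[:,1],1); res=e[:,1]-np.polyval(f,e[:,0]); kk=abs(res)<1.5
        f=np.polyfit(e[kk,0],e[kk,1],1); print(z,'slope deg',np.degrees(np.arctan(f[0])).round(2),'off',f[1].round(1),kk.sum())
g=cv2.cvtColor(im,cv2.COLOR_BGR2GRAY)[140:235,140:260].astype(int)
for row in g[::2]: print(''.join(' .:-=+*#%@'[v*10//256] for v in row))
E
```

```text
20 [-30.   -6.5   2.   38.5]
50 [-30.   -6.5   2.5  38.5]
80 [-30.  38.]
110 [-30.   37.5]
140 [-30.5  37.5]
5 slope deg -0.3 off -29.7 44
5 slope deg -0.44 off 38.5 44
20 [-28.5  -5.5   3.   39. ]
50 [-29.   -5.5   3.   38.5]
80 [-29.   38.5]
110 [-29.  38.]
140 [-29.5  38. ]
10 slope deg -0.41 off -28.5 44
10 slope deg -0.38 off 38.9 44
%%##############%%%#####+=-:::::::::::::::::::::::::::::::::::::::::::::::::::::::::::::::::::::::::::::::--------------
#######################*=:::::::::::::::::::::::::::::::::::::::::::::::::::::::::::::::::::::::::::::::::::::::::::::::
#######################*=:::::::::::::::::::::::::::::::::::::::::::::::::::::::::::::::::::::::::::::::::::::::::::::::
#############%%%#######*=:::::::::::::::::::::::::::::::::::::::::::::::::::::::::::::::::::::::::::::::::::::::::::::::
#############%%%#######*=-::::::::::::::::::::::::::::::::::::::::::::::::::::::::::::::::::::::::::::::::::::::::::::::
################%%######+-::::::::::::::::::::::::::::::::::::::::::::::::::::::::::::::::::::::::::::::::::::::::::::::
#########%%%%%#%%%%%####+-:::::::
[... 4348 characters left out ...]
::::::::::::-+##%%%########%########%%%%%%######################################%%%######%%%%%%
%#%#########%%%%%%%%%##*+=---------=+*##%%####%%%##%##########%%%%%%%##############%%#############################%%%%%#
##%###############%%%%%###############################***++++*###%%%#####%###################%#%%####%######%#####%%#%%#
%%%%##%##%%#########%%%%###%%%#################***++==-------=+*#########%#########################%%%%%#%%%%%#####%#%%#
###%#######%############%#%%#############**++==-----------::::-+##%###########%%%#%##########################%##########
#############################%%%%%####*+=----------------:::..:+*#####################################################%%
```

```bash
python3 - <<'E'
from h import *
d=np.load('pose16.npz'); p,Rt=d['p'],d['R']; c=cam('wrist',(p,Rt))
for rc in [(182,159.5),(182,173.5),(226,163),(226,174.5),(204,167.3)]:
    w=at_z(c,rc,188); print(w.round(1),(Rt.T@(w-p)).round(1))
print('pointer tip/base',at_z(c,(171,246.5),40),at_z(c,(171,205),40))
o=np.array([453.7,148.5]);u=np.array([np.cos(np.radians(42.9)),np.sin(np.radians(42.9))])
w=at_z(c,(204,167.3),188)[:2]; s=(w-o)@u; print('foot on centreline',o+s*u,'off',(w-o)@[-u[1],u[0]])
E
```

```text
[439.1 159.1 188. ] [ 77.2  19.1 -76.5]
[447.1 166.6 188. ] [ 77.1  19.1 -65.6]
[464.1 132.9 188. ] [ 77.1 -17.1 -76.3]
[470.9 139.2 188. ] [ 77.1 -17.1 -67.1]
[454.9 149.5 188. ] [ 77.1   1.3 -71.6]
pointer tip/base [497.75838851 188.84429418  40.        ] [461.06127976 154.1165629   40.        ]
foot on centreline [454.85454486 149.57286929] off -0.07113595951766014
```

Call:
step_arm --commands '[0,0.0013,-0.0358,0,0,0,0.06,0,0,-0.0358,0,0,0,0.06,0.04,0,0,0,0,0,0.06,0.04,0,0,0,0,0,0.06,0,0,0,0,0,0,0.06]'

```text
clock: 22.48
eef_pos: [454.4, 146.6, 185.3]
eef_rot: [2.62, 1.567, -2.909]
wrist_force: [-0.8, 0.3, 1.8]
finger_gap: 60.1
```

```bash
python3 - <<'E'
from h import *
s=manip.read_state(); print(s['wrist_force'])
p,Rt=d=tool(); c=cam('wrist',d); np.savez('pose17.npz',p=p,R=Rt); print(p,Rt)
print('axis in tool',Rt.T@(np.array([454.9,149.5,168])-p))
im=manip.camera('wrist'); cv2.imwrite('pics/w17.png',im[:,:,::-1])
P=[p+Rt@(Rt.T@(np.array([454.9,149.5,188])-p)+[0,y,z]) for y in(-20,20) for z in (-6,6)]
print(proj(c,P).round(1))
g=cv2.cvtColor(im,cv2.COLOR_RGB2GRAY)
for row in g[170:290:3,190:320].astype(int): print(''.join(' .:-=+*#%@'[v*10//256] for v in row))
E
```

```text
[-0.80913491  0.26354312  1.76757774]
[454.37895651 146.57387639 185.30503622] [[-4.14802801e-03 -6.84037196e-01  7.29435335e-01]
 [-9.80479821e-04  7.29444042e-01  6.84039785e-01]
 [-9.99990916e-01  2.12221956e-03 -3.69643899e-03]]
axis in tool [17.29984872  1.74130522  2.44561951]
[[252.1 275.2]
 [272.9 275.2]
 [251.8 208.8]
 [273.8 208.8]]
#######################*=::::::::::::::::::::::::::::::::::-+**##***++++++***#**+=-:::::::::::::::::::::::::::::::::::::::::::::::
#######################*+-::::::::::::::::::::::::::::::-=+***+=-:::.::::::::-=+***=-:::::::::::::::::::::::::::::::::::::::::::::
#######################*+-:::::::::::::::::::::::::::::-=+*=-:::.......::::::::::=+++-::::::::::::::::::::::::::::::::::::::::::::
###%%############%%%%###+-:::::::::::::::::::::::::::::-++=-::::......::-:::::::::-=+=-:::::::::::::::::::::::::::::::::::::::::::
####%%##################+-:::::::::::::::::::::::::::::-=-::::::......:-=-:::::::::--=============================================
########################+-::::::::::::::::::::::::::::::--::::::......-=++==--::::::-+**************
[... 3784 characters left out ...]
######################################+-:....
......:=*###################################################################################################################+-:...
.....:=*#%%#%%%###########*+=-:::::::::--=+**################################################################################+-:..
....:=*##%%%%%%#######*+-::.....::::........:-=+*#############################################################################+-:.
...:=*#%%%%%#%######*=::.::--===+++++===-:::...:-+*############################################################################+-.
..:=*##############+-::-=++***************++--:..:=*###############################################################**++=---:::::..
```

Call:
step_arm --commands '[0.018,0.0017,0.0024,0,0,0,0.06,0.0178,0,0,0,0,0,0.06,0,0,0,0,0,0,0.04,0,0,0,0,0,0,0.03]' --squeeze 10

```text
clock: 23.02
eef_pos: [456.8, 150.2, 152.9]
eef_rot: [-0.532, 1.569, 0.222]
wrist_force: [0.2, 0.3, -0.8]
finger_gap: 43.5
```

Call:
step_arm --commands '[0,0,0,0,0,0,0.02,0,0,0,0,0,0,0.01,0,0,0,0,0,0,0.005,0,0,0,0,0,0,0.005]' --squeeze 20

```text
clock: 23.52
eef_pos: [456.3, 150.3, 151.3]
eef_rot: [-0.243, 1.57, 0.511]
wrist_force: [2.1, 2.4, 0.3]
finger_gap: 11.8
```

```bash
python3 - <<'E'
from h import *
s=manip.read_state(); print(s['wrist_force'],s['moment'],s['finger_gap'])
p,Rt=d=tool(); print(p,'z angle',np.degrees(np.arctan2(Rt[1,2],Rt[0,2])),'force in tool',Rt.T@s['wrist_force'],'axis in tool',Rt.T@(np.array([454.9,149.5,168])-p))
E
```

```text
[2.12748691 2.38569358 0.25719545] [ 0.27141437 -0.27142619  0.01291848] 11.837276381535993
[456.29133529 150.27146039 151.34983812] z angle 43.198369789095935 force in tool [-0.25478817  0.28277249  3.18418068] axis in tool [-16.65142377   0.38682596  -1.52947958]
```

Gripped (gap 11.8 mm). I turn clockwise in steps toward a tool angle of about 9.1°.

Call:
step_arm --commands '[0,0,0,6,0,0,0.005,0,0,0,6,0,0,0.005,0,0,0,6,0,0,0.005,0,0,0,6,0,0,0.005,0,0,0,6,0,0,0.005]' --squeeze 25

```text
clock: 24.15
eef_pos: [456.3, 150.2, 151.4]
eef_rot: [0.229, 1.57, 0.456]
wrist_force: [1.2, 1.9, 1.8]
finger_gap: 12.1
```

Call:
step_arm --commands '[0,0,0,4,0,0,0.005,0,0,0,0,0,0,0.005,0,0,0,0,0,0,0.005]'

```text
clock: 24.52
eef_pos: [456.2, 150.2, 151.3]
eef_rot: [0.35, 1.57, 0.512]
wrist_force: [1.2, 2.0, 2.0]
finger_gap: 12.1
```

```bash
cat > chk.py <<'E'
from h import *
s=manip.read_state(); print(s['wrist_force'],s['moment'],s['finger_gap'],s['clock'])
p,Rt=d=tool(); c=cam('wrist',d); print(p,'z angle',np.degrees(np.arctan2(Rt[1,2],Rt[0,2])),'force in tool',Rt.T@s['wrist_force'])
im=manip.camera('wrist'); cv2.imwrite('pics/wc%d.png'%int(s['clock']*100),im[:,:,::-1])
for n,z in [('marker_ball',116),('post_hole',85),('sight_line',40)]:
  for x in manip.outline_of(n,'wrist')[:2]:
    ys,xs=np.nonzero(x['pixels']); W=np.array([at_z(c,q,z)[:2] for q in zip(ys,xs)])
    print(n,round(x['score'],2),len(ys),np.round(x['centre'],1),at_z(c,x['centre'],z).round(1))
    if n[0]=='s':
        m=W.mean(0);_,_,v=np.linalg.svd(W-m); print('dir',np.degrees(np.arctan2(v[0,1],v[0,0])).round(2),'extent',np.ptp((W-m)@v[0]).round(),np.ptp((W-m)@v[1]).round())
E
python3 chk.py; python3 - <<'E'
from h import *
import glob
f=sorted(glob.glob('pics/wc*'))[-1]; g=cv2.imread(f,0)
for row in g[100:290:4,200:400:2].astype(int): print(''.join(' .:-=+*#%@'[v*10//256] for v in row))
E
```

```text
[1.16096266 1.95416053 1.99497234] [ 0.36384216 -0.2392268   0.03146198] 12.081291270304444 24.525
[456.22658672 150.22690053 151.33933807] z angle 9.291213793114075 force in tool [-1.99370084  1.74152334  1.46244513]
marker_ball 0.55 134 [356.4 456.4] [621.4  68.8 116. ]
post_hole 0.66 4234 [289.3 405.6] [586.2 102.   85. ]
sight_line 0.77 660 [202.5 272.8] [471.2 144.5  40. ]
dir -28.03 extent 74.0 27.0
%%%%%@%%%@@%%%%%%%%%%%%%%%%%%%%%%%%%%%%%%%%%%%%%%%%%%%%%%%%#+::::::::::::::::::::::::::::::.::::...:
%%%%%%%%%%%%%%%%%%@%%%%%%%%%%%%%%%%%%%%%%%%%%%%%%%%%%%%%#+::::::::::::::::::::::::::::::::::..:.....
%%%%%%%%%@@%%%@%%%%%%%%%%%%%%%%%%%%%%%%%%%%%@%%%%%%%%#+:::::::::::::::::::::::::::::::..:..:.::.....
%%%%%%%%%%%%@%%%%%%%%%%%%%%%%%%%%%@%%%%%%%%%%%%%%%#+:::::::::::::::::::::::::::::.::::::::::..::::..
%@%%%%%%%%%%%%%%%%%%%%%%%%%%%%%%%%%%%%%%%%%%%%%#+:::::::::::::::::::::::::::::::::::::::::....::..::
%%%%%%%%%%%%%%@%%@@%%%%%%%%%%%%%%%%%%%%%%%%%#+:::::::::::::::::::::::::::::::::::::::::.:...........
%%%%%%%%%%%%%%%%%%%%%%%%%%%%%%%%%%%%%%%%%#+-:::::::::::::::::::::::::::::::::::.::...
[... 3456 characters left out ...]
%#-----------:....:::..........:-----------#%%%%%%%%%%%%%%%%%%%%%%%%%%%%%%%%%#-.::::::::::::::
%%%%%%%=-----------:.................:-----------+%%%%%%%%%%%%%%%%%%%%%%%%%%%%%%%%#-.::::::::::::::.
%%%%%%*------------:.................:------------*%%%%%%%%%%%%%%%%%%%%%%%%%%%%%%%+..:::::.:........
%%%%%%=------------:.................:------------=%%%%%%%%%%%%%%%%%%%%%%%%%%%%%%%=..::.::..........
--::::........:---:................. .:---:........:::::::::::::::::::::::::::::::..................
..............:---:.. ............. ..:---:.........................................................
..............:---:. .............. ..:---:.........................................................
```

```bash
python3 - <<'E'
from h import *
import glob
p,Rt=d=tool(); c=cam('wrist',d); f=sorted(glob.glob('pics/wc*'))[-1]; g=cv2.GaussianBlur(cv2.imread(f,0),(3,3),0)
A=np.array([456.1,150.3]);
# score each direction: rectify polar about axis at z=40, profile vs angle at radii
r=np.arange(24,58,1.); 
for z in (37,40,43):
  ths=np.arange(-50,0,.5); prof=[]
  for th in ths:
    u=np.array([np.cos(np.radians(th)),np.sin(np.radians(th))]); W=np.c_[A+r[:,None]*u,np.full(len(r),z)]
    q=proj(c,W).astype(np.float32); prof.append(cv2.remap(g,q[None,:,0],q[None,:,1],cv2.INTER_LINEAR)[0])
  prof=np.array(prof).astype(float)
  for lo,hi in((40,57),(30,45)):
    k=(r>=lo)&(r<hi); print(z,lo,[(t,int(v)) for t,v in zip(ths[::4],prof[:,k].mean(1)[::4])])
q=proj(c,np.c_[[A+60*np.array([np.cos(t),np.sin(t)]) for t in np.radians([-20,-25,-30])],[40]*3]); print(q)
for row in g[196:236,256:316].astype(int): print(' '.join('%3d'%v for v in row[::2]))
E
```

```text
37 40 [(np.float64(-50.0), 109), (np.float64(-48.0), 129), (np.float64(-46.0), 168), (np.float64(-44.0), 209), (np.float64(-42.0), 224), (np.float64(-40.0), 226), (np.float64(-38.0), 227), (np.float64(-36.0), 227), (np.float64(-34.0), 227), (np.float64(-32.0), 222), (np.float64(-30.0), 205), (np.float64(-28.0), 189), (np.float64(-26.0), 188), (np.float64(-24.0), 185), (np.float64(-22.0), 203), (np.float64(-20.0), 224), (np.float64(-18.0), 227), (np.float64(-16.0), 227), (np.float64(-14.0), 227), (np.float64(-12.0), 226), (np.float64(-10.0), 226), (np.float64(-8.0), 227), (np.float64(-6.0), 227), (np.float64(-4.0), 227), (np.float64(-2.0), 225)]
37 30 [(np.float64(-50.0), 204), (np.float64(-48.0), 216), (np.float64(-46.0), 223), (np.float64(-44.0), 226), (np.float64(-42.0), 227), (np.float64(-40.0), 227), (np.float64(-38.0), 227), (np.float64(-36.0), 225), (np.float64(-34.0), 219), (np.float64(-32.0), 206), (np.float64(-30.0), 192), (np.float64(-28.0), 187), (np.float64(-26.0), 187), (np.float64(-24.0), 184), (np.float64(-22.0), 193), (np.float64(-20.0), 213), (np.float64(-18.0), 221)
[... 7003 characters left out ...]
  37  66  84  92 108 130 157 183 207 219 224 226 225 226 227 227 227 227 222 211 199 194 206 218 224
 32  30  31  31  32  35  53  75  83  89  99 117 144 174 198 213 221 223 225 226 227 228 228 225 219 207 201 214 222 225
 33  32  32  32  34  34  45  71  82  84  86  93 108 132 160 186 208 220 224 226 228 229 228 225 222 214 210 221 225 226
 36  35  35  35  36  35  42  68  83  84  84  86  90 101 120 146 182 213 224 228 229 230 229 226 223 219 219 226 227 227
 39  39  39  39  39  38  42  67  82  84  84  85  86  88  95 111 150 204 225 229 228 229 229 226 223 221 224 228 229 229
 44  44  43  42  43  41  43  67  82  84  84  85  85  85  88  93 124 194 226 229 228 228 228 227 224 222 226 230 230 230
```

```bash
python3 - <<'E'
from h import *
B=np.array([617,74.8,116])
for n in ('top','scene'):
    im=manip.camera(n); cv2.imwrite(f'pics/{n}_end.png',im[:,:,::-1]); c=cam(n); uv=proj(c,B)[0]; x,y=uv.round().astype(int); print(n,'pred col,row',uv.round(1))
    for t,z in [('marker_ball',116),('marker_mid',98),('tongs_grip',127),('post_hole',85)]:
        for r in manip.find_in(t,n)[:2]: print(t,round(r['score'],2),np.round(r['centre'],1),at_z(c,r['centre'],z).round(1))
    print(im[y-6:y+7,x-7:x+8].mean(2).astype(int))
    a=cv2.imread(f'pics/{n}0.png'); d=cv2.absdiff(a,im[:,:,::-1]).max(2); k,l,st,ce=cv2.connectedComponentsWithStats((d>45).astype(np.uint8)); print([(s[4],ce[i].round().tolist()) for i,s in enumerate(st) if 4<s[4]<60000])
E
```

```text
top pred col,row [238.2 194.5]
marker_mid 0.58 [191.9 238.1] [626.8  75.8  98. ]
tongs_grip 0.55 [266.2 398.4] [ 436.1 -297.7  127. ]
post_hole 0.97 [198.7 240.6] [611.4  70.4  85. ]
[[122 121 122 122 123 121 121 125 122 120 121 122 120 123 123]
 [123 120 123 121 119 120 111 105 117 122 120 121 119 121 122]
 [118 122 120 120 110 128 145 143 129 112 116 120 121 121 118]
 [119 120 121 121 124 146 154 155 152 138 116 114 122 123 122]
 [117 118 119 109 127 152 159 158 157 146  97 101 120 124 121]
 [122 118 121 101 126 151 159 160 157 140 102 106 120 122 123]
 [119 120 117 114 106 136 154 157 148 116  84 106 119 119 120]
 [120 119 121 120 102  94 118 127 105  73  76 104 118 120 121]
 [125 120 117 118 116  98  79  74  66  60  87 108 118 119 119]
 [122 124 121 124 120 106  80  61  60  74 103 118 120 119 119]
 [120 123 124 122 122 118 114 109 109 110 116 118 118 118 117]
 [120 120 119 123 123 121 123 119 120 119 122 120 119 119 121]
 [114 118 117 119 120 123 120 121 123 120 119 121 121 119 118]]
[(np.int32(13), [238.0, 193.0]), (np.int32(5), [239.0, 197.0]), (np.int32(18), [357.0, 213.0]), (
[... 1016 characters left out ...]
48 120 115 123 115 121 146 155 156 157 159]
 [156 156 156 157 147 119 106 108 104 114 143 154 155 156 157]
 [156 157 157 155 145 114 101 100 101 111 139 153 154 156 156]
 [157 156 156 154 138 110 100 101  99 102 127 147 155 158 157]]
[(np.int32(5), [44.0, 1.0]), (np.int32(2253), [68.0, 25.0]), (np.int32(26), [108.0, 2.0]), (np.int32(7154), [193.0, 60.0]), (np.int32(270), [231.0, 6.0]), (np.int32(26), [204.0, 8.0]), (np.int32(10), [158.0, 13.0]), (np.int32(33), [247.0, 24.0]), (np.int32(11), [190.0, 25.0]), (np.int32(10), [70.0, 92.0]), (np.int32(458), [67.0, 108.0]), (np.int32(49), [124.0, 99.0]), (np.int32(19), [250.0, 162.0]), (np.int32(16), [246.0, 172.0]), (np.int32(22), [181.0, 277.0])]
```

```bash
python3 -c "
from cell import manip
s=manip.read_state(); print(s['clock'],s['wrist_force'],s['finger_gap'],s['qd'].round(3)); print(manip.sign_off())"
```

```text
25.225 [2.86305409 4.11094915 4.26173312] 11.832243103839119 [ 0.002 -0.    -0.001 -0.002  0.     0.002]
the job is handed in; nothing more can be done
None
```

I stood the ball-headed marker in the post hole with the tongs, put the tongs back upright in their stand, and turned the mirror about 34° (0.59 rad). I handed the job in at 25.2 s with the gripper still holding the mirror.

**Last checks**
- **Mirror aim:** The sight line came out at −24.6° from the grip angle and about −25.3° from the pointer. The ball lies at −24.6° to −25.0° from the mirror axis, so the aim is within about 0.5°.
- **Marker:** It stands in the hole in the last close picture. The top and scene cameras both put the ball within 1–2 pixels of where I expected it.
- **Tongs:** Their top is within about 1 mm of where it was at the start.
- **Other things:** Comparing the top view before and after, nothing changed in the tray except at the marker's old place, and the clutter away from the arm did not move. The arm hides the area around the mirror in that view.

**Disagreements and limits**
- The networks' positions scattered by up to 20–40 mm on some calls. I used my own pixel measurements for the fits.
- While lowering the marker I went about 6 mm past where it touched bottom, so the pin slid up a little between the tips, with no noticeable force.
- At hand-in the force on the wrist was about 6.6 N, a little up from the check just after turning the mirror.
- I had used all 12 pictures by the time the tongs went back, so everything after that was checked by numbers only.

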